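Roll a sample vial up a feed gutter and shut it in

ROBOT

A 7-joint arm with a two-finger parallel gripper is mounted at the origin on a cart in front of the work surface, level with it; the furniture and walls round the work are solid. World frame = base frame: x ahead of the robot, y to its left, z up, the work surface at z = 0. Lengths are in m, angles in rad, forces in N, time in s.
With the tool pointing down it reaches from about 0.4 to 0.85 m from the base axis. Payload 10.4 kg.
Tool frame: the origin (TCP) lies on the centre line of the jaws, within the pads' length; the fingertips stand 8 mm ahead of it and the grasp point (between the pads) lies 11 mm behind it; z points along the fingers, y is the line along which they close (so a half turn about z gives the same grasp; the last joint's range is limited). The gripper opens to 87 mm and grips with 3 to 60 N. Pads are 19 mm wide; open, the fingers measure 117 mm over their backs; the gripper's body (75 mm by 190 mm) begins 51 mm behind the grasp point.
Start: joints at [-1.362, 0.332, -0.065, 1.46, 0.022, 1.35, -0.088], TCP at [0.144, 0.608, 0.231] pointing down, gripper open.
Joint ranges: [-2.6, 2.6], [-0.5, 2.12], [-1.47, 1.34], [0.16, 2.42], [-1.27, 4.41], [0.06, 2.06], [-2.6, 2.6]. Speed limits (rad/s): [2.22, 2.22, 2.79, 2.79, 3.14, 3.14, 3.14].

INTERFACE

Orientations are given as a unit quaternion [x, y, z, w].
In Python, from cell import observe, imaging, order gives the robot as it stands.
- The arm moves only by the tool move_arm, never from a script. Its argument "targets" is a list of rows, each a list of 3 entries, a list of its own where there are three numbers: the turn, a rotation vector about the tool's x, y, z in degrees, then the shift along the tool's x, y, z in mm, then the opening, from 0 (shut) to 1 (fully open). In form: [[[rx, ry, rz], [x, y, z], gripper], ...]. A call has 1 to 8 rows; each row is the pose to reach, as a shift and turn from the pose commanded when the call began, along the tool's axes at that moment; what a row does not reach only later rows make up. A row lasts 1/12 s, in which the tool goes at most 41.7 mm and 7.16 degrees, less where a joint would pass 70% of its speed; a pose out of reach is approached as far as the arm can. A call with a gripper value outside its range is refused whole. The fingers move at their own pace and stop on an object; "newtons" is the grip in N (left out, the last holds). Time passes only in rows, so rows that repeat a pose let the fingers close. It gives the time, the measured TCP pose, the force, the opening and the grip force at its end, in the units of the state.
- observe(): the state, without advancing time (a new reading comes with each control period).
- imaging.camera(name): name is "scene" or "top" or "wrist"; returns the picture (400x640x3 uint8, blue, green, red); there is no depth.
- imaging.get_calibration(name): a dict with "fx", "fy", "cx", "cy" (pixels), "eye" and "attitude" of the camera in the world. Camera axes: x right, y up, looking along -z (the intrinsics and any distortion apply to the point x, -y, -z); pixel columns grow to the right and rows downward; lengths in m; the calibration is good to about 2 mm. A picture is of the moment at which its call begins: read the wrist's pose just before it. get_calibration takes no time and is no camera call; for the wrist camera it gives the pose at the moment of the call.
- order.finish_job(): hands the job in; it is judged then, once.
Trained networks look in the newest picture that a camera, given by its name, has taken for a name from the list of things; names that differ only in an ending like _2 or _b are one class to them, and where a whole thing is asked for, a point or a joint stands for the part that bears it (a point fixed in the world has none). Each returns a list of dicts, best first, with "conf" (0 to 1); they miss things now and then, are a little off and sometimes report something else, mostly with a low value. They report only what shows in the picture. A call takes as long as a camera call. They do not tell look-alikes from the thing itself.
- imaging.cut_out(camera, target): "mask" (400x640 bool, what is visible of it).
- imaging.spot_point(camera, target): "xyz" ([x, y, z] in m, in the coordinates of the camera as it stood for that picture, good to about 4 mm: a listed point, or the origin of a listed thing).
The state is a dict: "time": time; "q": joint angles; "dq": joint speeds; "joint_efforts": joint torques, N m; "tool_pos": TCP position; "eef_rot": TCP orientation; "contact_force": force on the tool from outside, world axes, zero at the start; "ft_torque": the same for the moment, N m; "finger_gap": finger opening in m; "gripper_force": force on a finger pad.
Only numpy, scipy, OpenCV 4.12 (cv2) and the standard library are available. Lean on these libraries where they do the work, as an engineer would, in place of code of your own. Each camera call takes 0.05 s, during which the arm holds its last target. There are 200 camera calls.

TASK

A capped sample vial lies at the low end of the sloped metal feed gutter. With the fingertips only, gently push the vial so that it rolls up the gutter, over the crest and into the hollow against the end stop, where it stays by itself; then push the swing gate fully shut across the gutter behind it. Do not grip, lift or carry the vial, and leave the other things on the worktop where they are.

Things in the scene. Friction and masses are not known exactly. Their poses are not given: they have to be found in the camera images.
- vial: amber glass vial, black screw cap, white paper band: a plain cylinder 30 mm in diameter, 75 mm long, 35 to 70 g, smooth, free to roll; it lies across the gutter. Pushed at or below mid height it rolls easily; pushed higher it can wedge. Origin: its middle, on its axis; x runs along the cylinder. It starts against the lip at the low end (middle at y=-109, z=30 mm in the gutter frame).
- gutter: aluminium feed gutter on a flat base plate, fixed, yaw within 0.45 rad of 0. Origin: on the worktop under its middle; y points uphill along the gutter, x across, z up. Inside width 78 mm (x -39 to 39), walls 3 mm thick, 14 mm over the floor. The floor rises at 7 deg from the lip (y=-120, z=14 mm) to the crest, then falls at 9 deg into a hollow that ends at the stop.
- trough: the sloped straight part of the gutter. Origin: middle of the floor's low end, at the lip; its y axis points up the slope along the floor, z square to the floor. A vial resting on the slope has z=15 mm in this frame.
- gutter_lip (a point): middle of the upper edge of the low lip (3 mm thick, 7 mm over the floor) that closes the low end of the gutter; beyond it, towards lower y, is open worktop. The vial's middle starts 12 mm uphill of this point and 9 mm higher.
- gutter_crest (a point): middle of the crest line of the floor, at y=60, z=36 mm in the gutter frame. A vial whose middle is short of the crest rolls back down the slope; past it, it rolls on to the stop.
- gutter_stop (a point): middle of the upper edge of the upright stop plate's face, at the high end (y=100, z=62 mm in the gutter frame). A vial seated in the hollow against the stop has its middle at y=85, z=47 mm.
- gate_pivot (a point): top of the upright pivot of the swing gate, on the robot's side of the gutter, at x=-55, y=63, z=75 mm in the gutter frame.
- gate_tab (a point): top of the upright dark pin (10 mm thick) at the free end of the gate arm, 110 mm from the pivot, z=88 mm. The arm between pivot and pin is a steel plate 5 mm thick and 20 mm high, its lower edge at z=52, its upper edge at z=72 mm.
- gate (a joint): angle of the swing gate: 0 = shut at its limit, the arm straight across the gutter (along gutter +x from the pivot), 4.5 mm behind a seated vial; grows as it opens, clockwise seen from above, up to 2.3 rad. At 1.57 it points downhill beside the gutter on the robot's side. Starts at 1.7 to 2.2; light friction (under 1 N at the pin), stays where it is left.
- stand (a point): top of the thin fixed upright pipette stand (290 mm tall, about 60 mm across with the pipette that hangs on it), beyond the gutter's high end on the robot's left; it stands in the way of a straight low swing from the left, so keep clear of it.
- wash_bottle: small white wash bottle with a nozzle, standing, 43 mm across, 125 mm tall; a bystander, loose. Origin: centre of its underside (as it stands or lies).
- blue_bottle: blue screw-cap bottle, standing, 51 mm across, 105 mm tall; a bystander, loose. Origin: centre of its underside (as it stands or lies).
- green_rack: empty green tube rack, 50x85x55 mm; a bystander, loose. Origin: centre of its underside (as it stands or lies).
- dish: petri dish lying flat, 91 mm across, 15 mm high; a bystander, loose. Origin: centre of its underside (as it stands or lies).
- pen: marker pen lying on the worktop, 134 mm long, 15 mm thick; a bystander, loose. Origin: centre of its underside (as it stands or lies).
- tape: roll of tape lying flat, 85 mm across, 19 mm high; a bystander, loose. Origin: centre of its underside (as it stands or lies).
Not all that is in view belongs to the job. What is shaped like the vial but green or red is not meant.

How it is judged:
On the way, in this order (a step that is already met when the one before it is completed fails the run):
1. the vial lies at rest in the hollow against the stop, not touched by the fingers (y of vial in the frame of gutter between 0.08 and 0.09 m and z of vial in the frame of gutter between 0.042 and 0.053 m and linear speed of vial below 0.02 m/s and contact force between the fingers and vial below 0.1 N), for 0.2 s.
2. the gate is shut across the gutter behind the vial (value of joint gate below 0.1 rad and y of vial in the frame of gutter between 0.08 and 0.09 m and z of vial in the frame of gutter between 0.042 and 0.053 m and linear speed of vial below 0.02 m/s), for 0.2 s.
At the end, for the whole second after the job is handed in: The vial lies at rest in the hollow against the stop (its middle at y 80 to 90 mm, z 42 to 53 mm in the gutter frame) and the gate stands within 0.1 rad of shut (all of step 2); the robot touches nothing.
It fails at once if the vial is lifted more than 12 mm off the gutter's floor (z of vial in the frame of trough above 0.027 m).
It fails at once if the vial falls out of the gutter (height (world z) of vial below 0.024 m).
It fails at once if the vial is gripped or pressed with more than 18 N (contact force between the fingers and vial above 18 N).
It fails at once if a bystander is moved by more than 20 mm (distance of any of wash_bottle, blue_bottle, green_rack, dish, pen, tape from where it was at the start of the episode above 0.02 m).
It also fails if it takes over 61 s, if anything falls off the work surface, if the arm or the gripper's body presses on something with over 40 N, if the wrist force passes 120 N, or if a joint passes its speed limit or range.

## Working session

There is one attempt and no reset: what is moved stays moved. The work goes in short steps, Python scripts to look and compute and a tool call to move; the robot and the scene stay as the last step left them, time stands still between calls to the robot, and variables do not carry over. Pictures are saved under pics/ and viewed, at most 10 in all, crops included, and the job is handed in when it is done.

Besides the shell and the picture viewer there is one more tool, called after ">>>" as a command line: name --argument value ..., lists and objects as JSON in quotes. move_arm: Moves the arm, as the interface text tells. Its arguments: {"type":"object","properties":{"targets":{"type":"array"},"newtons":{"type":"number"}},"required":["targets"]}

```bash
mkdir -p pics
cat > h.py <<'E'
import numpy as np, cv2
from scipy.spatial.transform import Rotation as R
from cell import observe, imaging, order
def rot(a):
    a=np.array(a,float)
    return a if a.shape==(3,3) else R.from_quat(a).as_matrix()
def world(cam,p):
    c=imaging.get_calibration(cam); return np.array(c["eye"])+rot(c["attitude"])@np.array(p)
def proj(cam,P):
    c=imaging.get_calibration(cam); q=rot(c["attitude"]).T@(np.array(P)-c["eye"])
    return c["cx"]+c["fx"]*q[0]/-q[2], c["cy"]-c["fy"]*q[1]/-q[2]
E
python3 - <<'E'
from h import *
s=observe(); print(s["time"],s["tool_pos"],s["eef_rot"],s["finger_gap"]); print(imaging.get_calibration("top"))
print(rot(s["eef_rot"]).round(3))
a=imaging.camera("scene");b=imaging.camera("top")
cv2.imwrite("pics/scene.png",a);cv2.imwrite("pics/top.png",b)
for n in ["vial","gutter","gutter_lip","gutter_crest","gutter_stop","gate_pivot","gate_tab","stand","wash_bottle","blue_bottle","green_rack","dish","pen","tape"]:
  for cam in ["scene","top"]:
    for d in imaging.spot_point(cam,n)[:2]:
        w=world(cam,d["xyz"]); print(n,cam,round(d["conf"],2),w.round(3),np.round(proj(cam,w)))
E
```

```text
0.0 [0.14350095 0.60792102 0.22975866] [ 1.15632190e-01  9.93291851e-01 -7.01133602e-04 -6.23832926e-05] 0.0872016720061258
{'fx': 400.6554988875904, 'fy': 400.6554988875904, 'cx': 317.7257504664158, 'cy': 200.6100987935651, 'eye': array([ 0.37883235, -0.23140647,  1.31911914]), 'attitude': array([ 0.056181  , -0.03987573, -0.69741776,  0.7133457 ])}
[[-0.973  0.23  -0.   ]
 [ 0.23   0.973 -0.001]
 [-0.    -0.001 -1.   ]]
vial scene 0.84 [ 0.362 -0.611  0.018] [418. 319.]
vial scene 0.62 [ 0.362 -0.217  0.014] [292. 276.]
vial top 0.8 [ 0.365 -0.216  0.017] [322. 260.]
vial top 0.71 [ 0.577 -0.223  0.027] [325. 194.]
gutter scene 0.86 [ 0.531 -0.125 -0.003] [293. 244.]
gutter top 0.96 [ 0.528 -0.124  0.004] [295. 209.]
gutter_lip scene 0.68 [ 0.577 -0.235  0.011] [326. 242.]
gutter_lip scene 0.67 [ 0.575 -0.232  0.021] [326. 240.]
gutter_lip top 0.91 [ 0.579 -0.234  0.019] [328. 194.]
gutter_lip top 0.41 [ 0.501 -0.071  0.033] [278. 216.]
gutter_crest scene 0.93 [ 0.502 -0.069  0.035] [275. 235.]
gutter_crest scene 0.16 [ 0.377 -0.455 -0.002] [366. 302.]
gutter_crest top 0.65 [ 0.502
[... 648 characters left out ...]
 0.17  0.288] [175. 194.]
wash_bottle top 0.74 [ 0.678 -0.119 -0.004] [295. 165.]
blue_bottle scene 0.56 [ 0.657 -0.072  0.001] [297. 222.]
blue_bottle top 0.51 [ 0.655 -0.065  0.   ] [279. 172.]
green_rack scene 0.86 [ 0.618  0.016 -0.001] [272. 221.]
green_rack top 0.72 [0.62  0.021 0.001] [253. 181.]
dish scene 0.56 [ 0.377 -0.455  0.002] [366. 301.]
dish top 0.69 [ 0.377 -0.455 -0.004] [395. 258.]
pen scene 0.56 [ 0.38   0.128 -0.004] [209. 247.]
pen top 0.6 [ 0.378  0.128 -0.002] [217. 253.]
pen top 0.51 [ 0.653 -0.066  0.003] [279. 172.]
tape scene 0.92 [ 0.496 -0.499 -0.001] [392. 282.]
tape scene 0.34 [ 0.377 -0.453  0.001] [365. 301.]
tape top 0.64 [ 0.497 -0.5   -0.003] [409. 221.]
```

Run:
```python
from h import *
b=cv2.imread("pics/top.png")
cv2.imwrite("pics/topc.png",cv2.resize(b[130:290,200:420],None,fx=3.6,fy=3.6,interpolation=cv2.INTER_CUBIC))
# fit gutter: yaw+origin from lip, crest, stop, origin
L=np.array([[0,-121.5],[0,60],[0,100],[0,0],[0,-109],[-55,63]])/1e3
W=np.array([[.578,-.2335],[.502,-.070],[.4845,-.031],[.5295,-.1245],[.577,-.223],[.449,-.0915]])
l=L-L.mean(0);w=W-W.mean(0)
th=np.arctan2((l[:,0]*w[:,1]-l[:,1]*w[:,0]).sum(),(l*w).sum())
c,s=np.cos(th),np.sin(th);M=np.array([[c,-s],[s,c]]);t=W.mean(0)-M@L.mean(0)
print(th,t,(L@M.T+t-W)*1e3)
g=M.T@(np.array([.4545,-.1985])-t);p=np.array([-.055,.063]);print("tab",g,np.linalg.norm(g-p),-np.arctan2(*(g-p)[::-1]))
for n,P in dict(vial=[0,-.109],tab=g,piv=p).items():print(n,M@np.array(P)+t)
```

```text
0.4452380901399762 [ 0.52773465 -0.1238407 ] [[ 2.06139208  0.00456178]
 [-0.10571582  0.30979138]
 [ 0.16737335 -2.58988254]
 [-1.76534957  0.65930226]
 [-2.32201755  0.78591368]
 [ 1.96431751  0.83031344]]
tab [-0.0982486  -0.03584046] 0.10788826417773367 1.9832568418825218
vial [ 0.57467798 -0.22221409]
tab [ 0.4545 -0.1985]
piv [ 0.45096432 -0.09066969]
```

View pics/topc.png

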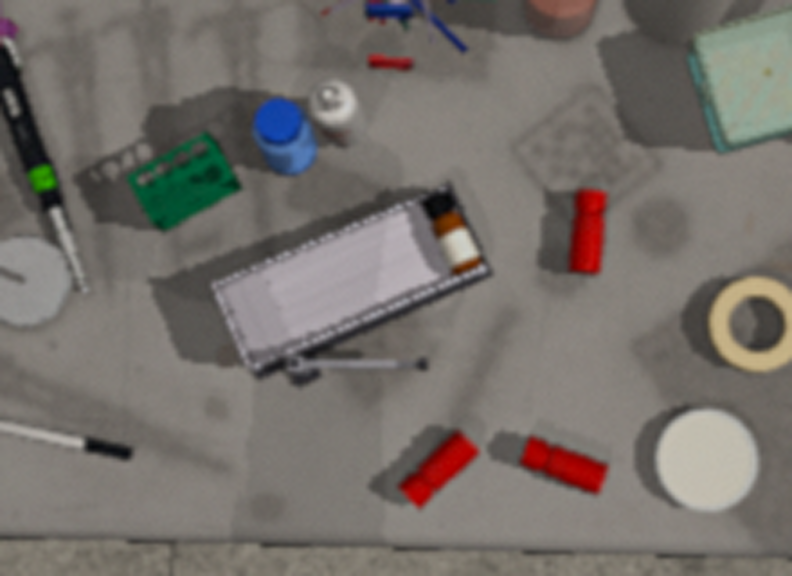

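View pics/scene.png

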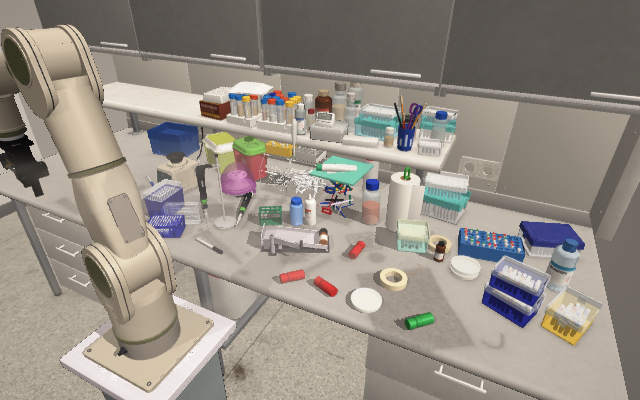

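The amber vial with white band and black cap, at top-view px (326,196) in the gutter's low end, is the one meant. The look-alikes are red: px (363,194), (322,260) and (357,259), plus a green one at scene px (420,320). The gate arm is at px (281,231) to (316,231), about 1.98 rad. All of this agrees with the network points.

```bash
cat >> h.py <<'E'
TH=0.445; T=np.array([.5277,-.1238,0])
G=R.from_euler('z',TH).as_matrix()
def Rt(tilt):  # tool x uphill, y along gutter x, z down with tips leaning uphill
    t=np.radians(tilt); x=np.array([0,np.cos(t),np.sin(t)]); y=np.array([1.,0,0])
    return G@np.column_stack([x,y,np.cross(x,y)])
def plan(name,P,tilt=0,frm=None):
    s=observe(); p0,R0=(np.array(s["tool_pos"]),rot(s["eef_rot"])) if frm is None else frm
    Rg=Rt(tilt); print(name,"turn",np.degrees(R.from_matrix(R0.T@Rg).as_rotvec()).round(1),"shift",(R0.T@(np.array(P)-p0)*1e3).round(1))
    return (np.array(P),Rg)
def gw(p): return G@(np.array(p)/1e3)+T
def tcp(front,tilt): # TCP world for the front lower finger edge at gutter point (mm)
    return gw(front)+Rt(tilt)@np.array([-.0095,0,-.008])
def st():
    s=observe(); g=G.T@(np.array(s["tool_pos"])-T)*1e3; f=g+ G.T@rot(s["eef_rot"])@np.array([9.5,0,8]); print(s["time"],"tcp",g.round(1),"front",f.round(1),"F",np.round(s["contact_force"],1),"gap",s["finger_gap"])
E
python3 - <<'E'
from h import *
plan("B",[.45,.30,.37]);plan("C",[.52,0,.37]); plan("D",tcp([-6,-150,150],12),12)
E
```

```text
B turn [ 0.  -0.  51.2] shift [-369.1 -229.7 -139.4]
C turn [ 0.  -0.  51.2] shift [-506.1 -505.6 -139.5]
D turn [-5.4 11.2 51. ] shift [-638.2 -753.5   74.7]
```

>>> move_arm --targets '[[[0,0,0],[0,0,-40],0.23],[[0,0,0],[0,0,-80],0.23],[[0,0,0],[0,0,-120],0.23],[[0,0,0],[-40,-20,-140],0.23],[[0,0,7],[-75,-40,-140],0.23],[[0,0,14],[-110,-60,-140],0.23],[[0,0,21],[-145,-80,-140],0.23],[[0,0,28],[-180,-105,-140],0.23]]'

```text
time: 2.17
tool_pos: [0.2935, 0.4663, 0.3707]
eef_rot: [0.355, 0.935, 0.0, -0.0]
contact_force: [1.7, 0.1, -0.4]
finger_gap: 0.0414
gripper_force: 0.0
```

Run:
```python
from h import *
st();plan("B",[.43,.28,.37]);plan("C",[.5,0,.37])
```

```text
2.1667 tcp [ 42.6 633.4 370.7] front [ 38.9 642.2 362.7] F [ 1.7  0.1 -0.4] gap 0.04142711709748809
B turn [ 0.  -0.  22.9] shift [-225.8  -48.5    0.6]
C turn [ 0.  -0.  22.9] shift [-4.642e+02 -2.112e+02  4.000e-01]
```

>>> move_arm --targets '[[[0,0,5],[-40,-9,0],0.23],[[0,0,10],[-80,-18,0],0.23],[[0,0,16],[-120,-27,0],0.23],[[0,0,22.9],[-160,-36,0],0.23],[[0,0,22.9],[-200,-45,0],0.23],[[0,0,22.9],[-235,-60,0],0.23],[[0,0,22.9],[-270,-82,0],0.23],[[0,0,22.9],[-305,-104,0],0.23]]'

```text
time: 2.83
tool_pos: [0.453, 0.1864, 0.3705]
eef_rot: [0.531, 0.847, 0.0, -0.0]
contact_force: [1.1, 0.5, -0.7]
finger_gap: 0.0202
gripper_force: 0.0
```

Run:
```python
from h import *
st();plan("C",[.5,0,.37]);plan("D",tcp([-6,-150,150],12),12)
```

```text
2.8333 tcp [ 66.1 312.2 370.5] front [ 66.  321.7 362.5] F [ 1.1  0.5 -0.7] gap 0.020217980907929766
C turn [ 0.  -0.   0.3] shift [-188.3  -38.9    0.5]
D turn [-0.  12.   0.3] shift [-472.8  -74.8  214.6]
```

>>> move_arm --targets '[[[0,0,0],[-40,-8,0],0.23],[[0,0,0],[-80,-16,0],0.23],[[0,0,0],[-120,-24,0],0.23],[[0,0,0],[-160,-32,0],0.23],[[0,3,0],[-200,-40,0],0.23],[[0,6,0],[-240,-48,0],0.23],[[0,9,0],[-278,-56,10],0.23],[[0,12,0],[-314,-62,24],0.23]]'

```text
time: 3.5
tool_pos: [0.5342, -0.1235, 0.3482]
eef_rot: [0.528, 0.843, 0.058, -0.087]
contact_force: [0.5, 1.4, 0.5]
finger_gap: 0.0197
gripper_force: 0.0
```

Run:
```python
from h import *
st();plan("D",tcp([-6,-150,150],12),12)
```

```text
3.5 tcp [  5.9  -2.5 348.2] front [  5.9   8.4 342.3] F [0.5 1.4 0.5] gap 0.01973861539717553
D turn [ 0.2 -0.   0.4] shift [-194.9  -14.   155.1]
```

>>> move_arm --targets '[[[0,0,0.4],[-33,-3,22],0.23],[[0,0,0.4],[-66,-6,44],0.23],[[0,0,0.4],[-99,-9,66],0.23],[[0,0,0.4],[-130,-12,90],0.23],[[0,0,0.4],[-160,-14,115],0.23],[[0,0,0.4],[-185,-14,138],0.23],[[0,0,0.4],[-195,-14,155],0.23],[[0,0,0.4],[-195,-14,155],0.23]]'

```text
time: 4.17
tool_pos: [0.5881, -0.2708, 0.1494]
eef_rot: [0.532, 0.84, 0.054, -0.092]
contact_force: [0.8, 0.4, 0.1]
finger_gap: 0.0197
gripper_force: 0.0
```

Run:
```python
from h import *
st()
a=imaging.camera("wrist"); 
for n in ["vial","gutter_lip","gutter_crest","gate_tab","gate_pivot"]:
    for d in imaging.spot_point("wrist",n)[:2]:
        w=world("wrist",d["xyz"]); print(n,round(d["conf"],2),w.round(3),(G.T@(w-T)*1e3).round(1))
F=plan("low",tcp([-6,-150,25],12),12)
cv2.imwrite("pics/w1.png",a)
```

```text
4.1667 tcp [  -8.7 -158.6  149.4] front [  -8.7 -147.7  143.6] F [0.8 0.4 0.1] gap 0.019715947469679543
vial 0.94 [ 0.363 -0.214  0.016] [-187.5  -10.9   16.4]
vial 0.73 [ 0.37  -0.331  0.02 ] [-231.2 -119.1   20.5]
gutter_lip 0.79 [ 0.584 -0.235  0.022] [   2.7 -124.4   22.2]
gate_tab 0.85 [ 0.457 -0.199  0.092] [-96.  -37.4  91.7]
low turn [0.1 0.1 0. ] shift [-28.2  -0.3 122.4]
```

View pics/w1.png

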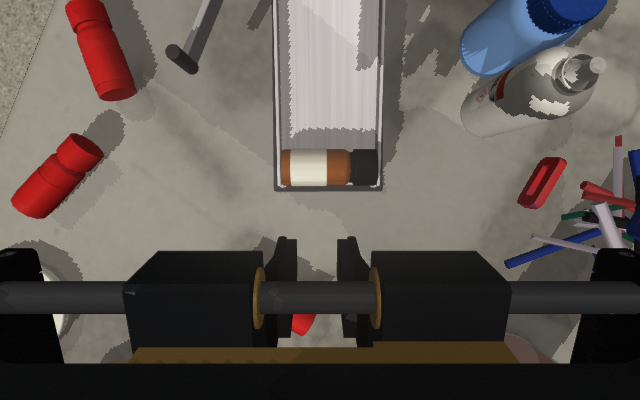

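>>> move_arm --targets '[[[0,0,0],[-8,1,35],0.23],[[0,0,0],[-16,2,70],0.23],[[0,0,0],[-23,3,100],0.23],[[0,0,0],[-27,3,117],0.23],[[0,0,0],[-28,3,122],0.23],[[0,0,0],[-28,3,122],0.23]]'

```text
time: 4.97
tool_pos: [0.5932, -0.27, 0.0291]
eef_rot: [0.531, 0.841, 0.055, -0.089]
contact_force: [-0.8, -0.3, 0.1]
finger_gap: 0.0198
gripper_force: 0.0
```

Run:
```python
from h import *
st()
F=plan("touch",tcp([-6,-128,24.7],12),12)
def fl(y): return 14+(y+120)*np.tan(np.radians(7))
for y in [-110,-85,-45,-5,25,45,52]: plan(str(y),tcp([-6,y,24.7+(y+124)*np.tan(np.radians(7))],12),12)
```

```text
4.9667 tcp [  -3.8 -160.2   29.1] front [  -3.8 -149.2   23.3] F [-0.8 -0.3  0.1] gap 0.019819711607630512
touch turn [-0.1 -0.  -0.1] shift [21.  -2.3  3. ]
-110 turn [-0.1 -0.  -0.1] shift [39.  -2.3  5.1]
-85 turn [-0.1 -0.  -0.1] shift [64.1 -2.3  7.3]
-45 turn [-0.1 -0.  -0.1] shift [104.2  -2.3  10.9]
-5 turn [-0.1 -0.  -0.1] shift [144.4  -2.4  14.4]
25 turn [-0.1 -0.  -0.1] shift [174.5  -2.4  17.1]
45 turn [-0.1 -0.  -0.1] shift [194.6  -2.4  18.8]
52 turn [-0.1 -0.  -0.1] shift [201.6  -2.4  19.5]
```

>>> move_arm --targets '[[[0,0,0],[8,-1,1],0.23],[[0,0,0],[15,-2,2],0.23],[[0,0,0],[20,-2,3],0.23],[[0,0,0],[23,-2,3.3],0.23],[[0,0,0],[26,-2,3.6],0.23],[[0,0,0],[30,-2,4],0.23],[[0,0,0],[34,-2,4.5],0.23],[[0,0,0],[39,-2,5],0.23]]'

```text
time: 5.63
tool_pos: [0.5746, -0.236, 0.0325]
eef_rot: [0.531, 0.841, 0.055, -0.089]
contact_force: [0.6, -0.1, -0.1]
finger_gap: 0.0199
gripper_force: 0.1
```

Run:
```python
from h import *
st()
a=imaging.camera("wrist"); cv2.imwrite("pics/w2.png",a[60:300,160:480])
for y in [-70,-30,10,45,52]: plan(str(y),tcp([-6,y,24.2+(y+124)*np.tan(np.radians(7))],12),12)
```

```text
5.6333 tcp [  -6.  -121.5   32.5] front [  -6.  -110.5   26.6] F [ 0.6 -0.1 -0.1] gap 0.019914006351723388
-70 turn [-0.1 -0.  -0.1] shift [39.4 -0.4  4.1]
-30 turn [-0.1 -0.  -0.1] shift [79.6 -0.4  7.7]
10 turn [-0.1 -0.  -0.1] shift [119.7  -0.5  11.2]
45 turn [-0.1 -0.  -0.1] shift [154.9  -0.5  14.3]
52 turn [-0.1 -0.  -0.1] shift [161.9  -0.5  14.9]
```

View pics/w2.png

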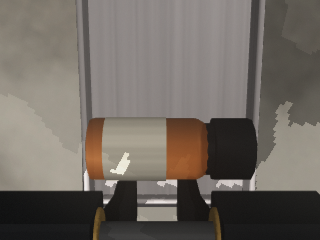

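The vial is off the lip and square in the gutter, with both fingertips behind it (crop px (123,188) and (190,188)). I'll carry on pushing.

>>> move_arm --targets '[[[0,0,0],[5,0,0.5],0.23],[[0,0,0],[10,0,1],0.23],[[0,0,0],[15,0,1.5],0.23],[[0,0,0],[20,0,2],0.23],[[0,0,0],[25,0,2.5],0.23],[[0,0,0],[30,0,3],0.23],[[0,0,0],[35,0,3.5],0.23],[[0,0,0],[40,0,4],0.23]]'

```text
time: 6.35
tool_pos: [0.5574, -0.1996, 0.0369]
eef_rot: [0.531, 0.841, 0.055, -0.089]
contact_force: [-0.6, 0.0, 0.6]
finger_gap: 0.0201
gripper_force: 0.1
```

>>> move_arm --targets '[[[0,0,0],[5,0,0.5],0.23],[[0,0,0],[10,0,1],0.23],[[0,0,0],[15,0,1.4],0.23],[[0,0,0],[20,0,1.8],0.23],[[0,0,0],[25,0,2.2],0.23],[[0,0,0],[30,0,2.6],0.23],[[0,0,0],[35,0,3.1],0.23],[[0,0,0],[40,0,3.5],0.23]]'

```text
time: 7.02
tool_pos: [0.5402, -0.1636, 0.0418]
eef_rot: [0.531, 0.841, 0.055, -0.089]
contact_force: [-0.0, -1.0, -0.3]
finger_gap: 0.0201
gripper_force: 0.1
```

Run:
```python
from h import *
st()
a=imaging.camera("wrist"); cv2.imwrite("pics/w3.png",a[60:300,160:480])
for d in imaging.spot_point("wrist","vial")[:3]:
    w=world("wrist",d["xyz"]); print(round(d["conf"],2),(G.T@(w-T)*1e3).round(1))
for y in [10,30,45,52]: plan(str(y),tcp([-6,y,24.2+(y+124)*np.tan(np.radians(7))],12),12)
```

```text
7.0167 tcp [ -5.8 -41.3  41.8] front [ -5.8 -30.4  36. ] F [-0.  -1.  -0.3] gap 0.020106537601150005
0.85 [ -0.2 -11.8  40.4]
10 turn [-0.1 -0.  -0. ] shift [40.  -0.5  3.8]
30 turn [-0.1 -0.  -0. ] shift [60.  -0.6  5.5]
45 turn [-0.1 -0.  -0. ] shift [75.1 -0.6  6.9]
52 turn [-0.1 -0.  -0. ] shift [82.1 -0.6  7.5]
```

View pics/w3.png

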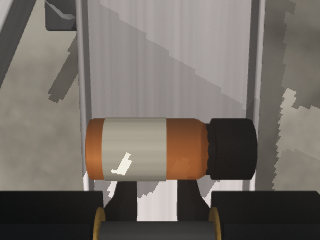

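The vial is still square and rolling ahead of the fingertips, with its middle at about y=-14. I'll continue to the crest.

>>> move_arm --targets '[[[0,0,0],[5,0,0.5],0.23],[[0,0,0],[10,0,1],0.23],[[0,0,0],[15,0,1.4],0.23],[[0,0,0],[20,0,1.8],0.23],[[0,0,0],[25,0,2.3],0.23],[[0,0,0],[30,0,2.8],0.23],[[0,0,0],[35,0,3.3],0.23],[[0,0,0],[40,0,3.8],0.23]]'

```text
time: 7.78
tool_pos: [0.5231, -0.1275, 0.0464]
eef_rot: [0.531, 0.841, 0.055, -0.089]
contact_force: [-0.3, 0.3, -0.0]
finger_gap: 0.0198
gripper_force: 0.1
```

>>> move_arm --targets '[[[0,0,0],[5,0,0.5],0.23],[[0,0,0],[10,0,1],0.23],[[0,0,0],[14,0,1.4],0.23],[[0,0,0],[18,0,1.7],0.23],[[0,0,0],[22,0,2],0.23],[[0,0,0],[26,0,2.3],0.23],[[0,0,0],[29,0,2.6],0.23],[[0,0,0],[32,0,2.9],0.23]]'

```text
time: 8.45
tool_pos: [0.5095, -0.0989, 0.0502]
eef_rot: [0.531, 0.841, 0.055, -0.089]
contact_force: [0.2, -1.3, -0.3]
finger_gap: 0.0199
gripper_force: 0.1
```

>>> move_arm --targets '[[[0,0,0],[2,0,0.2],0.23],[[0,0,0],[4,0,0.4],0.23],[[0,0,0],[6,0,0.6],0.23],[[0,0,0],[8,0,0.8],0.23],[[0,0,0],[9,0,0.8],0.23],[[0,0,0],[9,0,0.8],0.23],[[0,0,0],[9,0,0.8],0.23],[[0,0,0],[9,0,0.8],0.23]]'

```text
time: 9.12
tool_pos: [0.5058, -0.0912, 0.0512]
eef_rot: [0.531, 0.841, 0.055, -0.089]
contact_force: [0.4, -0.1, 0.2]
finger_gap: 0.0198
gripper_force: 0.0
```

Run:
```python
from h import *
st()
a=imaging.camera("wrist"); cv2.imwrite("pics/w4.png",a[60:300,160:480])
for d in imaging.spot_point("wrist","vial")[:3]:
    w=world("wrist",d["xyz"]); print(round(d["conf"],2),(G.T@(w-T)*1e3).round(1))
```

```text
9.1167 tcp [-5.7 38.9 51.2] front [-5.7 49.8 45.4] F [ 0.4 -0.1  0.2] gap 0.01979392588046334
0.84 [-1.3 91.8 43.8]
```

View pics/w4.png

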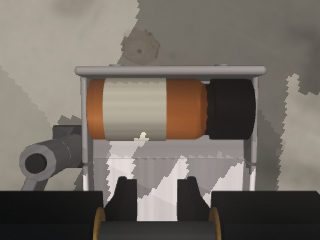

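The vial is seated against the stop (crop px (170,108)) and clear of the tips. Next is the gate, whose pivot is at crop px (40,160).

Run:
```python
from h import *
plan("up",gw([-6,30,140]));plan("over",gw([-125,5,140]));f=plan("down",gw([-125,5,68]))
```

```text
up turn [ -0.1 -12.   -0.1] shift [  9.8  -0.4 -88.7]
over turn [ -0.1 -12.   -0.1] shift [ -14.9 -119.4  -93.8]
down turn [ -0.1 -12.   -0.1] shift [ -29.8 -119.2  -23.3]
```

>>> move_arm --targets '[[[0,0,0],[-8,0,-20],0.1],[[0,0,0],[-6,0,-55],0],[[0,-6,0],[0,0,-85],0],[[0,-12,0],[0,-30,-90],0],[[0,-12,0],[-5,-65,-92],0],[[0,-12,0],[-10,-95,-94],0],[[0,-12,0],[-15,-119,-94],0],[[0,-12,0],[-15,-119,-94],0]]'

```text
time: 9.88
tool_pos: [0.4097, -0.1755, 0.14]
eef_rot: [0.536, 0.844, 0.0, -0.001]
contact_force: [-0.1, -0.3, -0.1]
finger_gap: 0.0005
gripper_force: 0.0
```

Run:
```python
from h import *
st()
f=plan("down",gw([-125,5,68]))
piv=np.array([-55,63]);r=82
for th in [1.96,1.8,1.6,1.4,1.2,1.0,.8,.6,.4,.2,.1,0]:
    s,c=np.sin(th),np.cos(th)
    P=piv+r*np.array([c,-s])-np.array([s,c])*(15*abs(s)+9.5*abs(c)+2.5)
    print(th,P.round(0),end=" ");plan("",gw([*P,68]),frm=f)
```

```text
9.8833 tcp [-128.7    4.1  140. ] front [-128.7   13.6  132. ] F [-0.1 -0.3 -0.1] gap 0.0005206698275870668
down turn [-0.  -0.1 -0.3] shift [ 0.7  3.8 72. ]
1.96 [-105.   -5.]  turn [0. 0. 0.] shift [-10.3  20.4   0. ]
1.8 [-92. -12.]  turn [0. 0. 0.] shift [-17.5  32.6   0. ]
1.6 [-75. -18.]  turn [0. 0. 0.] shift [-23.4  49.8   0. ]
1.4 [-60. -21.]  turn [0. 0. 0.] shift [-26.   65.3   0. ]
1.2 [-44. -21.]  turn [0. 0. 0.] shift [-25.6  81.1   0. ]
1.0 [-28. -17.]  turn [0. 0. 0.] shift [-21.9  97.3   0. ]
0.8 [-12. -10.]  turn [0. 0. 0.] shift [-14.7 112.9   0. ]
0.6 [2. 1.]  turn [0. 0. 0.] shift [ -3.8 127.1   0. ]
0.4 [14. 15.]  turn [0. 0. 0.] shift [ 10.3 138.9   0. ]
0.2 [22. 32.]  turn [0. 0. 0.] shift [ 27.2 147.4   0. ]
0.1 [25. 41.]  turn [0. 0. 0.] shift [ 36.4 150.2   0. ]
0 [27. 51.]  turn [0. 0. 0.] shift [ 46. 152.   0.]
```

>>> move_arm --targets '[[[0,0,0],[0,2,35],0],[[0,0,0],[0,4,65],0],[[0,0,0],[1,4,72],0],[[0,0,0],[-5,14,72],0],[[0,0,0],[-10,24,72],0],[[0,0,0],[-17,36,72],0],[[0,0,0],[-20,45,72],0],[[0,0,0],[-23,54,72],0]]'

```text
time: 10.55
tool_pos: [0.4724, -0.1706, 0.0686]
eef_rot: [0.534, 0.845, -0.001, -0.0]
contact_force: [-0.6, -0.9, -0.5]
finger_gap: 0.0007
gripper_force: 0.2
```

Run:
```python
from h import *
st()
piv=np.array([-55,63]);r=82
for th in [1.4,1.2,1.0,.8,.6,.4,.2,.1,0]:
    s,c=np.sin(th),np.cos(th)
    P=piv+r*np.array([c,-s])-np.array([s,c])*(15*abs(s)+9.5*abs(c)+2.5)
    plan(str(th),gw([*P,68]))
a=imaging.camera("wrist")
for d in imaging.spot_point("wrist","gate_tab")[:2]:
    w=world("wrist",d["xyz"]);g=(G.T@(w-T)*1e3); print(round(d["conf"],2),g.round(1),np.arctan2(63-g[1],g[0]+55))
```

```text
10.55 tcp [-70.  -18.5  68.6] front [-70.   -9.   60.6] F [-0.6 -0.9 -0.5] gap 0.0007466539749788871
1.4 turn [-0.1  0.  -0.1] shift [-2.5 10.3  0.6]
1.2 turn [-0.1  0.  -0.1] shift [-2.2 26.2  0.6]
1.0 turn [-0.1  0.  -0.1] shift [ 1.6 42.3  0.5]
0.8 turn [-0.1  0.  -0.1] shift [ 8.9 57.9  0.5]
0.6 turn [-0.1  0.  -0.1] shift [19.7 72.1  0.5]
0.4 turn [-0.1  0.  -0.1] shift [33.9 83.8  0.4]
0.2 turn [-0.1  0.  -0.1] shift [50.8 92.4  0.4]
0.1 turn [-0.1  0.  -0.1] shift [60.  95.2  0.4]
0 turn [-0.1  0.  -0.1] shift [69.6 96.9  0.4]
```

>>> move_arm --targets '[[[0,0,0],[-2.5,10,0],0],[[0,0,0],[-2,19,0],0],[[0,0,0],[-2,27,0],0],[[0,0,0],[0,35,0],0],[[0,0,0],[2,43,0],0],[[0,0,0],[5,51,0],0],[[0,0,0],[9,58,0],0],[[0,0,0],[14,65,0],0]]'

```text
time: 11.32
tool_pos: [0.5248, -0.1294, 0.068]
eef_rot: [0.534, 0.845, -0.001, -0.0]
contact_force: [-0.6, -0.4, 0.4]
finger_gap: 0.0004
gripper_force: 0.2
```

Run:
```python
from h import *
st()
piv=np.array([-55,63]);r=82
for th in [.6,.5,.4,.3,.2,.1,0]:
    s,c=np.sin(th),np.cos(th)
    P=piv+r*np.array([c,-s])-np.array([s,c])*(15*abs(s)+9.5*abs(c)+2.5)
    plan(str(th),gw([*P,68]))
a=imaging.camera("wrist");cv2.imwrite("pics/w5.png",a)
for d in imaging.spot_point("wrist","gate_tab")[:2]:
    w=world("wrist",d["xyz"]);g=(G.T@(w-T)*1e3); print(round(d["conf"],2),g.round(1),np.arctan2(63-g[1],g[0]+55))
```

```text
11.3167 tcp [-5.  -3.8 68. ] front [-5.   5.7 60. ] F [-0.6 -0.4  0.4] gap 0.00041469773244280986
0.6 turn [-0.1  0.  -0.1] shift [5.  7.1 0. ]
0.5 turn [-0.1  0.  -0.1] shift [11.7 13.3  0. ]
0.4 turn [-0.1  0.  -0.1] shift [19.2 18.9 -0. ]
0.3 turn [-0.1  0.  -0.1] shift [27.3 23.6 -0. ]
0.2 turn [-0.1  0.  -0.1] shift [36.1 27.4 -0. ]
0.1 turn [-0.1  0.  -0.1] shift [45.3 30.2 -0. ]
0 turn [-0.1  0.  -0.1] shift [54.9 31.9 -0. ]
```

View pics/w5.png

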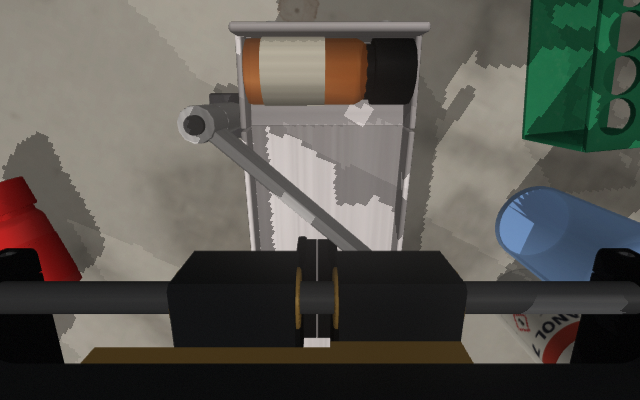

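The gate arm runs from its pivot at px (195,124) to just ahead of the fingertips, at about 0.67 rad. The vial is still seated. I'll finish the swing.

>>> move_arm --targets '[[[0,0,0],[6,7,0],0],[[0,0,0],[12,13,0],0],[[0,0,0],[19,18,0],0],[[0,0,0],[26,22,0],0],[[0,0,0],[33,25,0],0],[[0,0,0],[40,27,0],0],[[0,0,0],[45,28,0],0],[[0,0,0],[49,29,0],0]]'

```text
time: 12.08
tool_pos: [0.5292, -0.0726, 0.068]
eef_rot: [0.534, 0.846, -0.001, -0.001]
contact_force: [0.0, -0.5, -0.4]
finger_gap: 0.0006
gripper_force: 0.1
```

>>> move_arm --targets '[[[0,0,0],[2,0,0],0],[[0,0,0],[4,0,0],0],[[0,0,0],[5,0,0],0],[[0,0,0],[6,0,0],0],[[0,0,0],[6,0,0],0]]'

```text
time: 12.5
tool_pos: [0.5278, -0.0697, 0.0683]
eef_rot: [0.535, 0.845, -0.001, 0.001]
contact_force: [6.1, -5.8, -4.5]
finger_gap: 0.0006
gripper_force: 3.7
```

Run:
```python
from h import *
st()
a=imaging.camera("wrist");cv2.imwrite("pics/w6.png",a)
for n in ["gate_tab","gate_pivot"]:
  for d in imaging.spot_point("wrist",n)[:2]:
    w=world("wrist",d["xyz"]);g=(G.T@(w-T)*1e3); print(n,round(d["conf"],2),g.round(1),np.arctan2(63-g[1],g[0]+55))
```

```text
12.5 tcp [23.3 48.8 68.3] front [23.4 58.3 60.3] F [ 6.1 -5.8 -4.5] gap 0.0005544843691661337
gate_tab 0.6 [53.7 60.5 87.6] 0.023202021894537794
gate_tab 0.58 [-2.7 88.4 44. ] -0.451525042873074
gate_pivot 0.63 [-56.4  63.6  73.4] -2.734479236242155
```

View pics/w6.png

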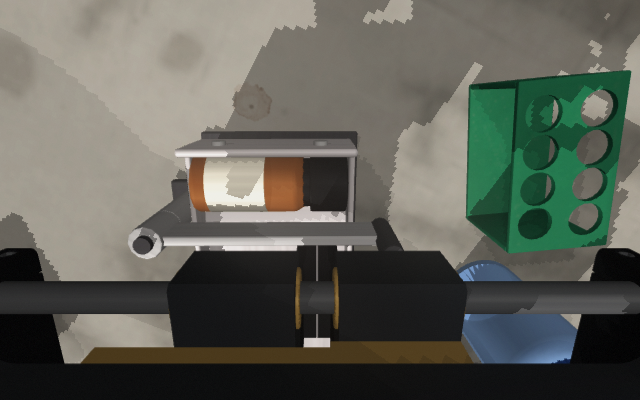

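The gate is straight across the gutter behind the vial (px (150,235) to (385,235)), and the force shows it is on its limit. I'll back off now.

>>> move_arm --targets '[[[0,0,0],[-10,0,0],0],[[0,0,0],[-22,0,-5],0],[[0,0,0],[-30,-5,-30],0],[[0,0,0],[-30,-10,-65],0],[[0,0,0],[-30,-10,-100],0],[[0,0,0],[-30,-10,-130],0],[[0,0,0],[-30,-10,-130],0],[[0,0,0],[-30,-10,-130],0]]'

```text
time: 13.32
tool_pos: [0.532, -0.1003, 0.1999]
eef_rot: [0.534, 0.845, 0.001, 0.001]
contact_force: [-0.8, -0.2, 0.1]
finger_gap: 0.0003
gripper_force: 0.0
```

Run:
```python
from h import *
st()
a=imaging.camera("wrist");b=imaging.camera("top");cv2.imwrite("pics/w7.png",np.hstack([cv2.resize(a,(400,250)),cv2.resize(b[150:270,230:400],(354,250))]))
for n in ["gate_tab","gate_pivot","vial"]:
  for d in imaging.spot_point("wrist",n)[:2]:
    w=world("wrist",d["xyz"]);g=(G.T@(w-T)*1e3); print(n,round(d["conf"],2),g.round(1),np.arctan2(63-g[1],g[0]+55))
```

```text
13.3167 tcp [ 14.   19.4 199.9] front [ 14.   28.9 191.9] F [-0.8 -0.2  0.1] gap 0.0002673030769962354
gate_tab 0.65 [50.9 64.6 84.5] -0.01501517754070733
gate_pivot 0.66 [-57.1  62.5  72.5] 2.901894442056284
vial 0.95 [-238.3 -116.5   17.1] 2.366560026182066
vial 0.9 [-190.3   -7.4    7.2] 2.6618327935958
```

View pics/w7.png

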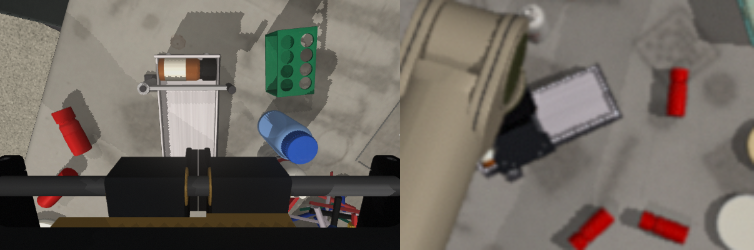

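The vial is in the hollow (px (185,68)), the gate is shut across behind it (px (143,88) to (231,88)), and the bottles and rack are still standing. I'll hand it in.

```bash
python3 -c "
from cell import order; print(order.finish_job())"
```

```text
the job is handed in; nothing more can be done
None
```

The vial rolled over the crest and sits against the end stop, the gate is shut behind it (about 0.02 rad measured), and I handed the job in after about 13 s of robot time; the system returned no verdict.

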